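# Lay the slide box down at the ledge

### The arm

A 7-joint arm with a two-finger parallel gripper is mounted at the origin on the work surface. World frame = base frame: x ahead of the robot, y to its left, z up, the work surface at z = 0. Lengths are in m, angles in degrees, forces in N, time in s.
With the tool pointing down it reaches from about 0.4 to 0.85 m from the base axis. Payload 10.4 kg.
Tool frame: the origin (TCP) lies at the centre of the arm's flange, where the gripper is bolted on; the fingertips stand 173 mm ahead of it and the grasp point (between the pads) lies 155 mm ahead of it; z points along the fingers, y is the direction in which the jaws open and shut (so a half turn about z gives the same grasp; the last joint's range is limited). The gripper opens to 85 mm and grips with 20 to 120 N. Pads are 22 mm wide; open, the fingers measure 114 mm over their backs; the gripper's body (76 mm by 85 mm) begins 54 mm behind the grasp point. The pads swing forward as they close: fully open they stand 13 mm farther back than shut.
Start: joints at [66.83, 19.034, -3.707, 83.658, 1.238, 77.344, -5.071], TCP at [0.233, -0.58, 0.405] pointing down, gripper open.
Joint ranges: [-148.97, 148.97], [-28.65, 121.19], [-84.17, 76.75], [9.2, 138.47], [-72.65, 252.65], [3.7, 117.97], [-149.18, 149.18]. Speed limits (degrees/s): [127.2, 127.2, 159.86, 159.86, 180, 180, 180].

### API

Orientations are given as [roll, pitch, yaw] about the fixed x, y, z axes, in that order (R = Rz(yaw) Ry(pitch) Rx(roll)).
In Python, from plant import sensors, eyes, hand_in gives the robot as it stands. The module is installed in compiled form; this text tells all that it offers.
- The arm moves only by the tool arm_command, never from a script. Its argument "moves" is a list of rows, each an object of numbers: "tx", "ty", "tz": the shift along the world's x, y, z in cm; "rx", "ry", "rz": the turn, a rotation vector about the world's x, y, z in degrees. A call has 1 to 10 rows; each row shifts and turns the pose as measured when the row begins; what a row does not reach is not made up. A row lasts 1/12 s, in which the tool goes at most 41.7 mm and 7.16 degrees, less where a joint would pass 70% of its speed; a pose out of reach is approached as far as the arm can. A call is refused whole if a number of a shift passes 4.17 or a number of a turn 7.16, either way. A call with a gripper value outside its range is refused whole. "grip" is the gripper's target within -1 to 1 (fully open at 1, half-way at 0, shut at -1), set as the call begins (left out, the last holds). The fingers move at their own pace and stop on an object; the grip force is fixed at half the most. Time passes only in rows, so rows that do not move let the fingers close. It gives the time, the measured TCP pose, the force and the opening at its end, in the units of the state.
- sensors.get_obs(): the state, without advancing time (a new reading comes with each control period).
- eyes.get_image(name): name is "scene" or "top"; returns a dict with "pixels" (384x512x3 uint8, red, green, blue), "mtx" (3x3 intrinsics, pixels), "camera_from_world" (4x4, takes a point from world to camera coordinates). Camera axes: x right, y down, z forward; pixel columns grow to the right and rows downward; lengths in m; the calibration is good to about 2 mm. A picture is of the moment at which its call begins. There is no depth.
- hand_in(): hands the job in, once; it reports no verdict.
The state is a dict: "time_s": time; "q": joint angles; "joint_velocities": joint speeds; "joint_torque": joint torques, N m; "tool_pos": TCP position; "tcp_rot": TCP orientation; "contact_force": force on the tool from outside, world axes, zero at the start; "wrist_torque": the same for the moment, N m; "gripper_width": opening from 0.0 (shut) to 1.0 (fully open).
Only numpy, scipy, OpenCV 4.12 (cv2) and the standard library are available. Lean on these libraries where they do the work, as an engineer would, in place of code of your own. Each camera call takes 0.05 s, during which the arm holds its last target. There are 200 camera calls.

### The job

The large empty slide box stands on edge on the grey loading board: push it over with your fingers so that it lies flat with its lid side up, then push it along the board until its long side rests flush against the aluminium ledge, with its whole length on the ledge. Only push it, never pick it up, and leave everything else on the bench where it stands.

Things in the scene. Friction and masses are not known exactly. Their poses are not given: they have to be found in the camera images.
- slide_box: large empty slide box, pale plastic, closed, 0.15-0.31 kg. Starts standing on its long edge on the board: 36 mm thick (its x), 205 long (y), 100 high (z). Origin: centre of that edge. The broad -x face is the lid (paper label card, small clasp near the bottom edge); the +x face is the plain base with four small feet. At the start +x points roughly at the ledge; lying lid up, its x axis points down
- box_mid (a point): the middle of the large slide box's volume; its axes are the box's. 56 mm above the bench at the start, 24 mm when the box lies flat on the board
- top_left (a point): point of the large slide box on the edge that is on top at the start, mid-thickness, 95 mm towards its +y end; after tipping, this edge is the one that meets the ledge
- top_right (a point): the same, 95 mm towards its -y end
- board: fixed grey loading board, 300 mm (its x) by 360 mm (its y), its top 6 mm above the bench. Origin on the bench, 135 mm from the outer side of the ledge. A straight aluminium ledge 15 mm wide runs the full 360 mm along its +x side, its top 22 mm above the bench
- ledge (a point): middle of the ledge's inner face (the face that looks along the board's -x, where the box must come to rest), 120 mm along the board's x from its origin, 15 mm above the bench; its axes are the board's: x points through the face, y along the ledge
- small_box: the smaller slide box of the same make, 84 mm long, 36 mm thick, 80 mm high, standing on its edge on the bench; origin: centre of its underside
- oil_bottle: small amber immersion-oil bottle, 32 mm across, 70 mm high; origin: centre of its underside
- stain_jar: empty clear staining jar, 60 mm across, 80 mm high; origin: centre of its underside
- objective_can: grey screw canister for an objective, 38 mm across, 62 mm high; origin: centre of its underside
- mailer: flat slide mailer lying beyond the ledge, 30 x 80 x 12 mm; origin: centre of its underside
- amber_vial: small amber vial standing beyond the ledge, 28 mm across, 58 mm high; origin: centre of its underside
Things that resemble listed ones, but are neither listed nor needed, are in the scene too. There is more than one size of the slide_box; the one meant has the size given above.

How it is judged (in metres and radians):
On the way:
1. the large slide box has been tipped and lies flat on the board, lid up (angle between slide_box's own x axis and vertical above 3.02 rad and height (world z) of box_mid below 0.029 m), for 0.1 s.
At the end, for the whole second after the job is handed in: The large slide box lies flat on the board (within 0.12 rad, middle lower than 29 mm above the bench), lid up, at rest; both ends of its far long side are within 4 mm of the ledge's inner face; its middle is at most 80 mm along the ledge from the ledge's middle (all of step 1 and x of each of top_left, top_right in the frame of ledge above -0.004 m and x of box_mid in the frame of ledge below -0.045 m and y of box_mid in the frame of ledge between -0.08 and 0.08 m and linear speed of slide_box below 0.01 m/s); the robot touches nothing.
It fails at once if the large slide box is lifted off the board (its middle more than 68 mm above the bench, or more than 38 mm once it lies flat) (height (world z) of box_mid above 0.068 m or (angle between slide_box's own x axis and vertical above 2.9 rad and height (world z) of box_mid above 0.038 m)).
It fails at once if another thing on the bench is shifted by more than 20 mm (distance of any of small_box, oil_bottle, stain_jar, objective_can, mailer, amber_vial from where it was at the start of the episode above 0.02 m).
It fails at once if another thing is knocked over (angle between any of small_box, oil_bottle, stain_jar, objective_can, mailer, amber_vial's own z axis and vertical above 0.5 rad).
It also fails if it takes over 42 s, if anything falls off the work surface, if the arm or the gripper's body presses on something with over 40 N, if the wrist force passes 120 N, or if a joint passes its speed limit or range.

## Working session

There is one attempt and no reset: what is moved stays moved. The work goes in short steps, Python scripts to look and compute and a tool call to move; the robot and the scene stay as the last step left them, time stands still between calls to the robot, and variables do not carry over. Pictures are saved under pics/ and viewed, about 8 in all and at most 12, crops included, and the job is handed in when it is done.

Besides the shell and the picture viewer there is one more tool, called after "Call:" as name(argument=value, ...) on one line, values as JSON. arm_command: Moves the arm, as the interface text tells. Its arguments: {"type":"object","properties":{"moves":{"type":"array"},"grip":{"type":"number"}},"required":["moves"]}

```bash
mkdir -p pics; cat > h.py <<'E'
import numpy as np, cv2
from plant import sensors, eyes, hand_in
def grab(n,f):
    d=eyes.get_image(n); cv2.imwrite(f'pics/{f}.png',cv2.cvtColor(d['pixels'],cv2.COLOR_RGB2BGR)); np.savez(f'pics/{f}.npz',**d); return d
def load(f): return np.load(f'pics/{f}.npz')
def ray(d,u,v,z):
    M=d['camera_from_world'];R=M[:3,:3];c=-R.T@M[:3,3]
    r=R.T@np.linalg.inv(d['mtx'])@[u,v,1]; return c+r*(z-c[2])/r[2]
def proj(d,p):
    M=d['camera_from_world'];q=d['mtx']@(M[:3,:3]@np.array(p,float)+M[:3,3]); return q[:2]/q[2]
E
python3 - <<'E'
from h import *
a=grab('scene','s0')['pixels'];b=grab('top','t0')['pixels']
cv2.imwrite('pics/both.png',cv2.cvtColor(cv2.resize(np.vstack([a,b]),(512,768)),cv2.COLOR_RGB2BGR))
for n in('s0','t0'):
    d=load(n);M=d['camera_from_world'];print(-M[:3,:3].T@M[:3,3],M[2,:3])
print(sensors.get_obs())
E
```

```text
[ 1.07791888 -0.73391604  0.71359158] [-0.44227367  0.66769972 -0.59880805]
[ 0.3631136  -0.02661937  1.48825927] [ 0.16444275  0.00603242 -0.98636818]
{'time_s': 0.1, 'q': array([66.8294459 , 19.0711078 , -3.70942495, 83.69986849,  1.23681106,
       77.34273389, -5.07072914]), 'joint_velocities': array([ 0.04419662, -0.11818212,  0.01737053, -0.12937347,  0.03308144,
       -0.03961376,  0.06154967]), 'joint_torque': array([ 1.42701039e-03, -6.26742983e+01,  4.91715129e-02, -3.92428744e+01,
        1.62596069e-02,  6.99724638e-03, -3.11257043e-05]), 'tool_pos': array([ 0.23286322, -0.57989011,  0.40397646]), 'tcp_rot': array([-1.79926118e+02,  1.67040891e-03,  2.18787824e+01]), 'contact_force': array([-0.01454848, -0.20645741,  0.10521221]), 'wrist_torque': array([-0.02665041, -0.05519634, -0.07311794]), 'gripper_width': 0.998878082474431}
```

View pics/s0.png

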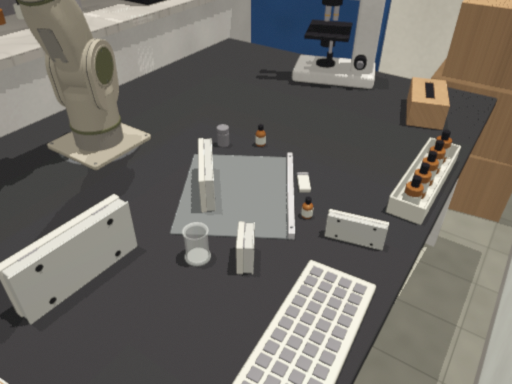

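View pics/t0.png

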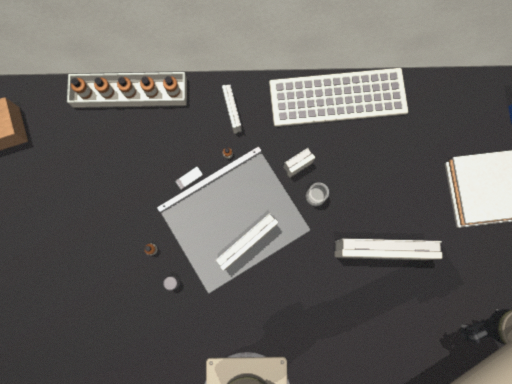

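The board in the top view has its corners near (158,207), (260,150), (309,229) and (209,290), with the ledge along the upper-left edge from (162,208) to (260,151). Slide-box candidates:
- top (247,242), standing on the board
- top (388,250), a larger one on the bench
- top (232,108), a small one beyond the ledge
- top (299,162), the listed small_box

The one on the board fits the description. I'll measure it and check it in a crop.

```bash
python3 - <<'E'
from h import *
d=load('t0');im=d['pixels'];hsv=cv2.cvtColor(im,cv2.COLOR_RGB2HSV)
H,W=im.shape[:2]
def roi(m,u0,v0,u1,v1):
    r=np.zeros_like(m);r[v0:v1,u0:u1]=m[v0:v1,u0:u1];return r
def big(m):
    c,_=cv2.findContours(m,cv2.RETR_EXTERNAL,cv2.CHAIN_APPROX_NONE);return max(c,key=cv2.contourArea)
m=roi(cv2.inRange(hsv,(0,0,70),(180,80,255)),150,140,320,300)
br=roi(cv2.inRange(hsv,(0,0,185),(180,80,255)),150,140,320,300)
q=cv2.boxPoints(cv2.minAreaRect(big(m)));print('board px',q);print([ray(d,*p,.006).round(3)[:2] for p in q])
for (r,z,n) in(((155,145,265,215),.022,'ledge'),((210,205,285,275),.106,'box')):
    c=big(roi(br,*r)); q=cv2.boxPoints(cv2.minAreaRect(c)); w=np.array([ray(d,*p,z)[:2] for p in q])
    print(n,q.round(1).tolist(),w.round(4).tolist(),'mid',w.mean(0).round(4),'sides',[np.linalg.norm(w[i]-w[i-1]).round(3) for i in (0,1)])
for n,(u,v) in dict(jar=(318,194),sb=(299,162),can=(171,284),oil=(151,250),vial=(227,153)).items(): print(n,ray(d,u,v,.06).round(3))
s=load('s0')['pixels']
a=cv2.resize(im[135:305,140:335],None,fx=3,fy=3,interpolation=2);b=cv2.resize(s[110:280,160:340],None,fx=3,fy=3,interpolation=2)
c=np.hstack([a,b[:,:]]);c=cv2.resize(c,None,fx=.7,fy=.7);print(c.shape)
cv2.imwrite('pics/crop.png',cv2.cvtColor(c,cv2.COLOR_RGB2BGR))
E
```

```text
board px [[146.63318 195.8984 ]
 [250.40639 131.53275]
 [311.55148 230.11362]
 [207.77827 294.47928]]
[array([0.594, 0.297]), array([ 0.792, -0.025]), array([ 0.481, -0.204]), array([0.295, 0.11 ])]
ledge [[156.89999389648438, 207.10000610351562], [258.29998779296875, 146.1999969482422], [260.79998779296875, 150.3000030517578], [159.3000030517578, 211.1999969482422]] [[0.5565, 0.2616], [0.7398, -0.0481], [0.7267, -0.0555], [0.5439, 0.254]] mid [0.6417 0.103 ] sides [np.float64(0.015), np.float64(0.36)]
box [[213.60000610351562, 260.5], [269.20001220703125, 212.10000610351562], [278.0, 222.10000610351562], [222.39999389648438, 270.6000061035156]] [[0.3925, 0.0842], [0.5257, -0.0741], [0.4967, -0.0982], [0.3644, 0.06]] mid [ 0.4448 -0.007 ] sides [np.float64(0.037), np.float64(0.207)]
jar [ 0.582 -0.22   0.06 ]
sb [ 0.679 -0.168  0.06 ]
can [0.329 0.21  0.06 ]
oil [0.427 0.269 0.06 ]
vial [0.711 0.046 0.06 ]
(357, 788, 3)
```

View pics/crop.png

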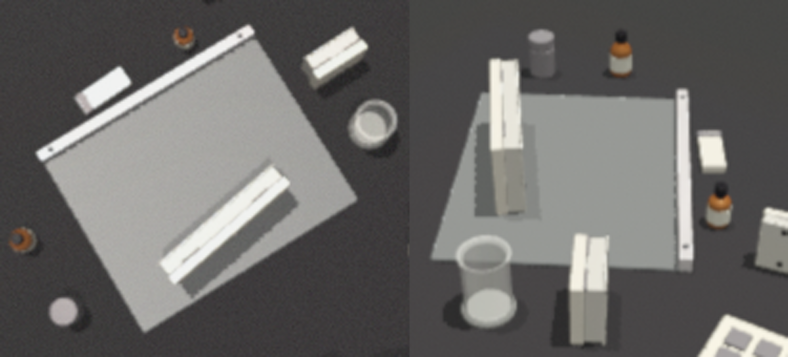

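The crop shows that the chosen box measures 207 × 37 mm and stands on the board. That matches the description. Its normal points at a yaw of about 40° and the ledge's at about 31°. I'll move behind the box.

Call:
arm_command(moves=[{"tx": 1.2, "ty": 3.8, "rz": 6}, {"tx": 1.2, "ty": 3.8, "rz": 6}, {"tx": 1.2, "ty": 3.8, "rz": 6}, {"tx": 1.2, "ty": 3.8}, {"tx": 1.2, "ty": 3.8}, {"tx": 1.2, "ty": 3.8}, {"tx": 1.2, "ty": 3.8}, {"tx": 1.2, "ty": 3.8}, {"tx": 1.2, "ty": 3.8}, {"tx": 1.2, "ty": 3.8}], grip=1)

```text
invalid input
```

Call:
arm_command(moves=[{"tx": 1.2, "ty": 3.8, "tz": 0, "rx": 0, "ry": 0, "rz": 6}])

```text
time_s: 0.18
tool_pos: [0.2412, -0.5459, 0.4021]
tcp_rot: [-179.9, 0.2, 27.4]
contact_force: [-0.4, 0.2, -0.5]
gripper_width: 0.998
```

Call:
arm_command(moves=[{"tx": 1.2, "ty": 3.8, "tz": 0, "rx": 0, "ry": 0, "rz": 6}, {"tx": 1.2, "ty": 3.8, "tz": 0, "rx": 0, "ry": 0, "rz": 6}, {"tx": 1.2, "ty": 3.8, "tz": 0, "rx": 0, "ry": 0, "rz": 1}, {"tx": 1.2, "ty": 3.8, "tz": 0, "rx": 0, "ry": 0, "rz": 0}, {"tx": 1.2, "ty": 3.8, "tz": 0, "rx": 0, "ry": 0, "rz": 0}, {"tx": 1.2, "ty": 3.8, "tz": 0, "rx": 0, "ry": 0, "rz": 0}, {"tx": 1.2, "ty": 3.8, "tz": 0, "rx": 0, "ry": 0, "rz": 0}, {"tx": 1.2, "ty": 3.8, "tz": 0, "rx": 0, "ry": 0, "rz": 0}])

```text
time_s: 0.85
tool_pos: [0.3364, -0.2294, 0.3972]
tcp_rot: [-179.5, 0.3, 41.1]
contact_force: [1.4, -0.9, -0.2]
gripper_width: 1.0
```

Call:
arm_command(moves=[{"tx": 1.2, "ty": 3.5, "tz": 0, "rx": 0, "ry": 0, "rz": 0}, {"tx": 1.2, "ty": 3.5, "tz": 0, "rx": 0, "ry": 0, "rz": -1}, {"tx": 1.2, "ty": 3.5, "tz": 0, "rx": 0, "ry": 0, "rz": 0}, {"tx": 1.2, "ty": 3.5, "tz": -1, "rx": 0, "ry": 0, "rz": 0}, {"tx": 1.0, "ty": 3.0, "tz": -2, "rx": 0, "ry": 0, "rz": 0}, {"tx": 0.3, "ty": 1.0, "tz": -3, "rx": 0, "ry": 0, "rz": 0}, {"tx": 0, "ty": 0, "tz": -3, "rx": 0, "ry": 0, "rz": 0}, {"tx": 0, "ty": 0, "tz": -2, "rx": 0, "ry": 0, "rz": 0}])

```text
time_s: 1.52
tool_pos: [0.3997, -0.0295, 0.2881]
tcp_rot: [179.8, -0.0, 40.7]
contact_force: [-0.5, -1.3, -0.5]
gripper_width: 0.999
```

```bash
python3 - <<'E'
from h import *
a=grab('scene','s1')['pixels']
cv2.imwrite('pics/c1.png',cv2.cvtColor(cv2.resize(a[80:290,80:340],None,fx=2.5,fy=2.5,interpolation=2),cv2.COLOR_RGB2BGR))
print(sensors.get_obs()['tool_pos'],sensors.get_obs()['tcp_rot'])
E
```

```text
[ 0.39855618 -0.02969843  0.28519889] [-1.79955213e+02  1.31822651e-01  4.07209775e+01]
```

View pics/c1.png

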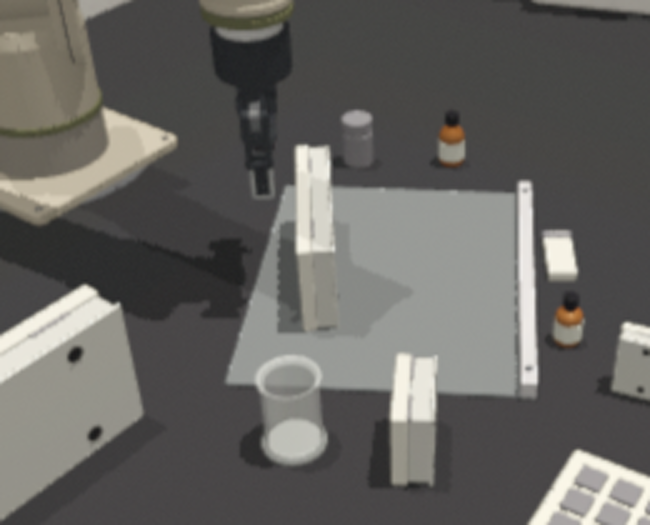

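The fingers are behind the lid side, at crop (262,185), clear of the box, whose top is near (315,160). I'll centre, lower, then push.

Call:
arm_command(moves=[{"tx": 0.7, "ty": -0.9, "tz": -1.2, "rx": 0, "ry": 0, "rz": -0.7}, {"tx": 0, "ty": 0, "tz": -1.2, "rx": 0, "ry": 0, "rz": 0}, {"tx": 0, "ty": 0, "tz": -1.1, "rx": 0, "ry": 0, "rz": 0}, {"tx": 0, "ty": 0, "tz": -0.5, "rx": 0, "ry": 0, "rz": 0}])

```text
time_s: 1.9
tool_pos: [0.4055, -0.0392, 0.2443]
tcp_rot: [-179.8, 0.2, 40.0]
contact_force: [-0.7, -0.2, -0.2]
gripper_width: 1.0
```

Call:
arm_command(moves=[{"tx": 0.4, "ty": 0.33, "tz": 0, "rx": 0, "ry": 0, "rz": 0}, {"tx": 0.4, "ty": 0.33, "tz": 0, "rx": 0, "ry": 0, "rz": 0}, {"tx": 0.4, "ty": 0.33, "tz": 0, "rx": 0, "ry": 0, "rz": 0}, {"tx": 0.4, "ty": 0.33, "tz": 0, "rx": 0, "ry": 0, "rz": 0}, {"tx": 0.4, "ty": 0.33, "tz": 0, "rx": 0, "ry": 0, "rz": 0}, {"tx": 0.4, "ty": 0.33, "tz": 0, "rx": 0, "ry": 0, "rz": 0}])

```text
time_s: 2.4
tool_pos: [0.4322, -0.0185, 0.2471]
tcp_rot: [-180.0, 0.2, 39.9]
contact_force: [0.1, -0.5, 0.6]
gripper_width: 0.996
```

```bash
python3 - <<'E'
from h import *
a=grab('scene','s2')['pixels']
cv2.imwrite('pics/c2.png',cv2.cvtColor(cv2.resize(a[100:250,120:320],None,fx=3,fy=3,interpolation=2),cv2.COLOR_RGB2BGR))
print(sensors.get_obs()['tool_pos'],sensors.get_obs()['tcp_rot'])
E
```

```text
[ 0.43288921 -0.01775921  0.24723029] [-1.79968021e+02  1.45032582e-01  3.99293100e+01]
```

View pics/c2.png

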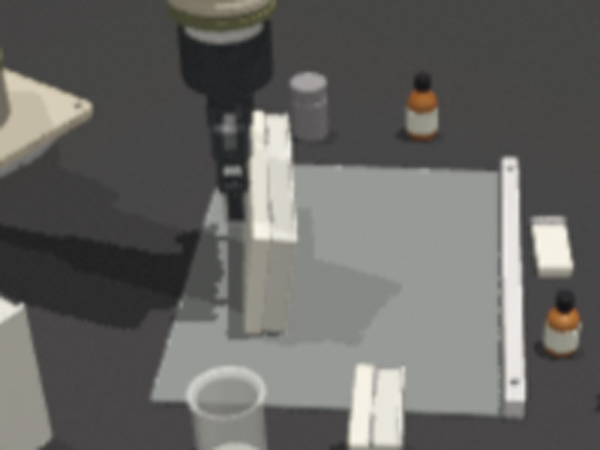

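The box is beginning to tilt: its top is near (272,125) and its foot near (265,330). I'll keep pushing.

Call:
arm_command(moves=[{"tx": 0.4, "ty": 0.33, "tz": 0, "rx": 0, "ry": 0, "rz": 0}, {"tx": 0.4, "ty": 0.33, "tz": 0, "rx": 0, "ry": 0, "rz": 0}, {"tx": 0.4, "ty": 0.33, "tz": 0, "rx": 0, "ry": 0, "rz": 0}, {"tx": 0.4, "ty": 0.33, "tz": 0, "rx": 0, "ry": 0, "rz": 0}, {"tx": 0.4, "ty": 0.33, "tz": 0, "rx": 0, "ry": 0, "rz": 0}])

```text
time_s: 2.87
tool_pos: [0.4548, 0.0003, 0.2475]
tcp_rot: [-180.0, 0.1, 39.9]
contact_force: [-0.1, -0.2, 0.2]
gripper_width: 1.007
```

```bash
python3 - <<'E'
from h import *
a=grab('scene','s3')['pixels']
cv2.imwrite('pics/c3.png',cv2.cvtColor(cv2.resize(a[100:250,120:320],None,fx=3,fy=3,interpolation=2),cv2.COLOR_RGB2BGR))
print(sensors.get_obs()['tool_pos'],sensors.get_obs()['tcp_rot'])
E
```

```text
[0.45535721 0.0009595  0.24762102] [-1.79991595e+02  9.70427577e-02  3.99582370e+01]
```

View pics/c3.png

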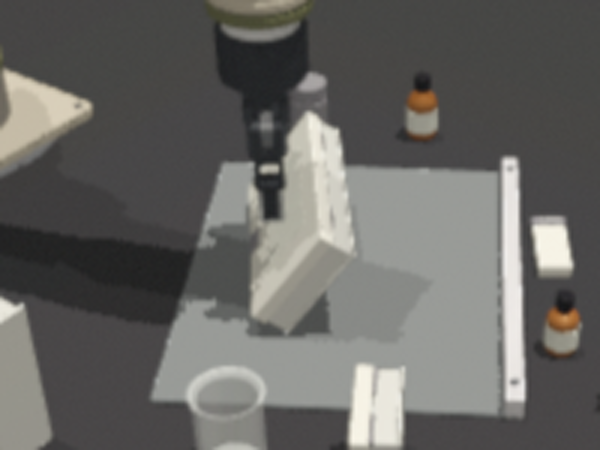

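The box is past its balance point and falling forward. I'll wait, then back off.

Call:
arm_command(moves=[{"tx": 0, "ty": 0, "tz": 0, "rx": 0, "ry": 0, "rz": 0}, {"tx": 0, "ty": 0, "tz": 0, "rx": 0, "ry": 0, "rz": 0}, {"tx": 0, "ty": 0, "tz": 0, "rx": 0, "ry": 0, "rz": 0}, {"tx": 0, "ty": 0, "tz": 0, "rx": 0, "ry": 0, "rz": 0}, {"tx": -1.1, "ty": -0.9, "tz": 0, "rx": 0, "ry": 0, "rz": 0}, {"tx": -1.2, "ty": -1, "tz": 0, "rx": 0, "ry": 0, "rz": 0}, {"tx": -1.1, "ty": -0.9, "tz": 0, "rx": 0, "ry": 0, "rz": 0}])

```text
time_s: 3.5
tool_pos: [0.4216, -0.026, 0.2475]
tcp_rot: [-179.9, -0.0, 40.2]
contact_force: [-0.1, 0.3, -0.5]
gripper_width: 1.004
```

```bash
python3 - <<'E'
from h import *
a=grab('scene','s4')['pixels'];b=grab('top','t4')['pixels']
c=np.hstack([cv2.resize(a[100:250,120:320],(400,300),interpolation=2),cv2.resize(b[150:300,140:340],(400,300),interpolation=2)])
cv2.imwrite('pics/c4.png',cv2.cvtColor(c,cv2.COLOR_RGB2BGR))
print(sensors.get_obs()['tool_pos'],sensors.get_obs()['tcp_rot'])
E
```

```text
[ 0.42082314 -0.02700921  0.24730082] [-1.79932740e+02  9.35273549e-02  4.00073397e+01]
```

View pics/c4.png

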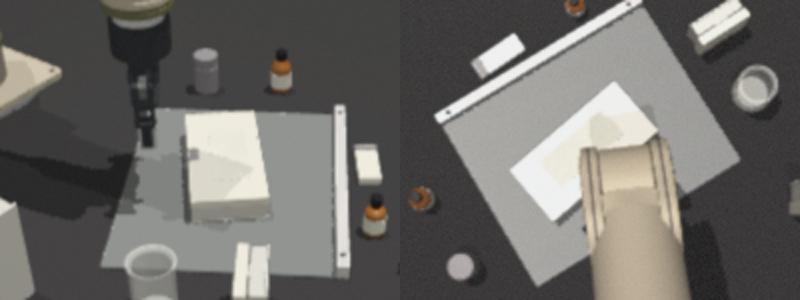

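The box lies flat, lid and label up, with its corners in the top half of the crop near (613,82), (658,130), (511,170) and (553,221). I'll measure these.

```bash
python3 - <<'E'
from h import *
d=load('t4')
X=np.array([.860,.509]);Y=np.array([-.509,.860]);L=np.array([.6353,.0992])
for p in((246.5,191),(269,215),(195.5,235),(216.5,260.5)):
    w=ray(d,*p,.042)[:2];print(w.round(3),'ledge frame',((w-L)@X).round(3),((w-L)@Y).round(3))
w=sensors.get_obs()['tool_pos'][:2];print((w-L)@X,(w-L)@Y)
E
```

```text
[ 0.598 -0.01 ] ledge frame -0.088 -0.075
[ 0.525 -0.075] ledge frame -0.184 -0.094
[0.469 0.142] ledge frame -0.121 0.122
[0.394 0.081] ledge frame -0.217 0.107
-0.2486905840863367 0.0006288030652956749
```

Call:
arm_command(moves=[{"tx": -0.4, "ty": 0.6, "tz": -1.5, "rx": 0, "ry": 0, "rz": -5}, {"tx": -0.3, "ty": 0.6, "tz": -1.5, "rx": 0, "ry": 0, "rz": -4.4}, {"tx": 0, "ty": 0, "tz": -1.5, "rx": 0, "ry": 0, "rz": 0}, {"tx": 0, "ty": 0, "tz": -1.3, "rx": 0, "ry": 0, "rz": 0}, {"tx": 0, "ty": 0, "tz": -0.4, "rx": 0, "ry": 0, "rz": 0}, {"tx": 0, "ty": 0, "tz": 0, "rx": 0, "ry": 0, "rz": 0}])

```text
time_s: 4.1
tool_pos: [0.4159, -0.0138, 0.1849]
tcp_rot: [179.8, -0.2, 30.0]
contact_force: [-0.3, 0.9, 0.3]
gripper_width: 1.001
```

Call:
arm_command(moves=[{"tx": 0.7, "ty": 0.41, "tz": 0, "rx": 0, "ry": 0, "rz": 0.5}, {"tx": 0.7, "ty": 0.41, "tz": 0, "rx": 0, "ry": 0, "rz": 0}, {"tx": 0.7, "ty": 0.41, "tz": 0, "rx": 0, "ry": 0, "rz": 0}, {"tx": 0.7, "ty": 0.41, "tz": 0, "rx": 0, "ry": 0, "rz": 0}, {"tx": 0.7, "ty": 0.41, "tz": 0, "rx": 0, "ry": 0, "rz": 0}, {"tx": 0.7, "ty": 0.41, "tz": 0, "rx": 0, "ry": 0, "rz": 0}, {"tx": 0.7, "ty": 0.41, "tz": 0, "rx": 0, "ry": 0, "rz": 0}, {"tx": 0.7, "ty": 0.41, "tz": 0, "rx": 0, "ry": 0, "rz": 0}, {"tx": 0.7, "ty": 0.41, "tz": 0, "rx": 0, "ry": 0, "rz": 0}, {"tx": 0.7, "ty": 0.41, "tz": 0, "rx": 0, "ry": 0, "rz": 0}])

```text
time_s: 4.93
tool_pos: [0.4945, 0.0314, 0.1876]
tcp_rot: [179.7, -0.3, 30.5]
contact_force: [-2.7, -0.2, 1.6]
gripper_width: 1.002
```

```bash
python3 - <<'E'
from h import *
a=grab('scene','s5')['pixels'];b=grab('top','t5')['pixels']
c=np.hstack([cv2.resize(a[100:250,120:320],(400,300),interpolation=2),cv2.resize(b[135:285,140:340],(400,300),interpolation=2)])
cv2.imwrite('pics/c5.png',cv2.cvtColor(c,cv2.COLOR_RGB2BGR))
o=sensors.get_obs();print(o['tool_pos'],o['tcp_rot'],o['contact_force'])
X=np.array([.860,.509]);Y=np.array([-.509,.860]);L=np.array([.6353,.0992])
w=o['tool_pos'][:2]-L;print(w@X,w@Y)
E
```

```text
[0.49500669 0.03205611 0.18779185] [179.67129473  -0.36916209  30.553312  ] [ 0.36785513 -0.48702314 -0.36913444]
-0.15482848788482054 0.013665551598855083
```

View pics/c5.png

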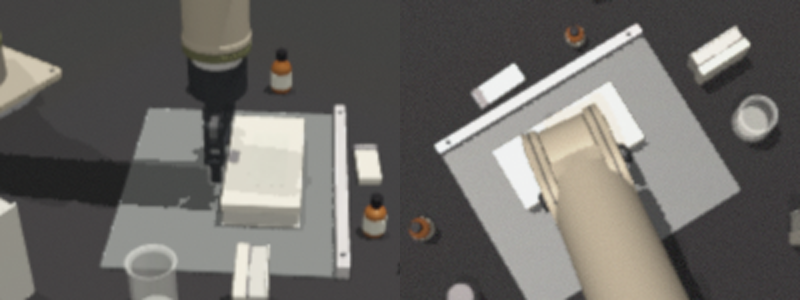

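The box is now parallel to the ledge, with its front corners at (495,152) and (612,85) in the top half of the crop. About 40 mm remain, so I'll push on and slow down near contact.

Call:
arm_command(moves=[{"tx": 0.6, "ty": 0.36, "tz": 0, "rx": 0, "ry": 0, "rz": 0}, {"tx": 0.6, "ty": 0.36, "tz": 0, "rx": 0, "ry": 0, "rz": 0}, {"tx": 0.6, "ty": 0.36, "tz": 0, "rx": 0, "ry": 0, "rz": 0}, {"tx": 0.6, "ty": 0.36, "tz": 0, "rx": 0, "ry": 0, "rz": 0}, {"tx": 0.4, "ty": 0.24, "tz": 0, "rx": 0, "ry": 0, "rz": 0}, {"tx": 0.3, "ty": 0.18, "tz": 0, "rx": 0, "ry": 0, "rz": 0}])

```text
time_s: 5.53
tool_pos: [0.5281, 0.0515, 0.1874]
tcp_rot: [179.7, -0.2, 30.5]
contact_force: [-2.2, -1.8, 2.4]
gripper_width: 1.002
```

Call:
arm_command(moves=[{"tx": 0.2, "ty": 0.12, "tz": 0, "rx": 0, "ry": 0, "rz": 0}, {"tx": 0.2, "ty": 0.12, "tz": 0, "rx": 0, "ry": 0, "rz": 0}, {"tx": 0.2, "ty": 0.12, "tz": 0, "rx": 0, "ry": 0, "rz": 0}])

```text
time_s: 5.78
tool_pos: [0.5342, 0.055, 0.187]
tcp_rot: [179.7, -0.0, 30.5]
contact_force: [-15.2, -8.8, 15.6]
gripper_width: 1.001
```

Contact with the ledge shows as a rise from about 3 N to 17 N. One more small press, then I'll back off and look.

Call:
arm_command(moves=[{"tx": 0.1, "ty": 0.06, "tz": 0, "rx": 0, "ry": 0, "rz": 0}, {"tx": 0, "ty": 0, "tz": 0, "rx": 0, "ry": 0, "rz": 0}])

```text
time_s: 5.95
tool_pos: [0.5344, 0.0551, 0.1866]
tcp_rot: [179.7, 0.2, 30.5]
contact_force: [1.0, -0.2, 0.9]
gripper_width: 1.001
```

Call:
arm_command(moves=[{"tx": -0.3, "ty": -0.18, "tz": 0, "rx": 0, "ry": 0, "rz": 0}, {"tx": -1, "ty": -0.6, "tz": 0, "rx": 0, "ry": 0, "rz": 0}, {"tx": -2.5, "ty": -1.5, "tz": 0, "rx": 0, "ry": 0, "rz": 0}, {"tx": -2.5, "ty": -1.5, "tz": 0, "rx": 0, "ry": 0, "rz": 0}, {"tx": -2.5, "ty": -1.5, "tz": 2, "rx": 0, "ry": 0, "rz": 0}, {"tx": 0, "ty": 0, "tz": 3, "rx": 0, "ry": 0, "rz": 0}, {"tx": 0, "ty": 0, "tz": 3, "rx": 0, "ry": 0, "rz": 0}, {"tx": 0, "ty": 0, "tz": 0, "rx": 0, "ry": 0, "rz": 0}])

```text
time_s: 6.62
tool_pos: [0.4409, 0.0013, 0.2674]
tcp_rot: [179.8, 0.1, 30.5]
contact_force: [2.2, 1.0, -0.1]
gripper_width: 0.998
```

```bash
python3 - <<'E'
from h import *
a=grab('scene','s6')['pixels'];d=grab('top','t6');b=d['pixels']
c=np.vstack([np.hstack([cv2.resize(a[100:250,120:320],(400,300),interpolation=2),cv2.resize(b[135:285,140:340],(400,300),interpolation=2)]),cv2.resize(a[130:230,200:320][:,:],(800,300)[:2],interpolation=2)])
cv2.imwrite('pics/c6.png',cv2.cvtColor(c,cv2.COLOR_RGB2BGR))
o=sensors.get_obs();print(o['tool_pos'],o['contact_force'])
E
```

```text
[0.44017141 0.00114854 0.26403757] [ 0.33075164 -0.61148971  0.11764695]
```

View pics/c6.png

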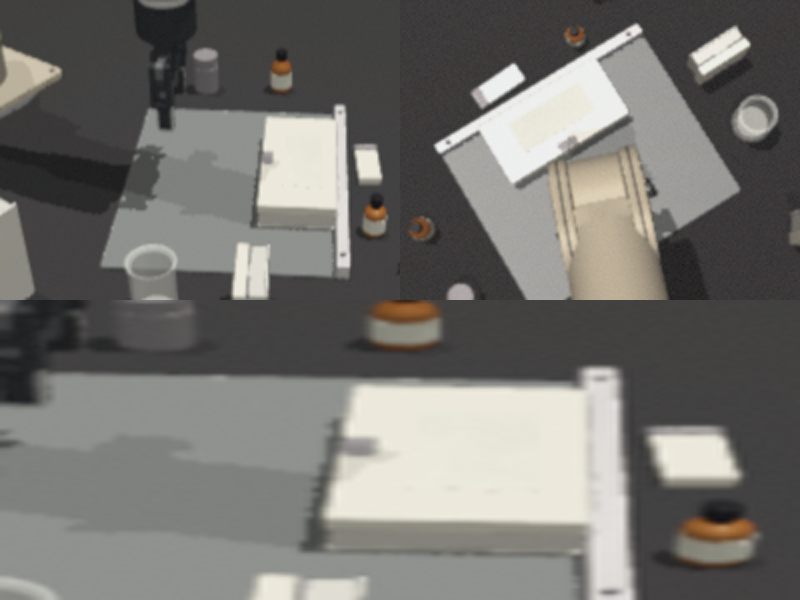

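The view shows the box flat against the ledge: its front corners are at (482,128) and (600,58), with no visible gap along the ledge. I'll do one numeric check of both ends.

```bash
python3 - <<'E'
from h import *
d=load('t6');hsv=cv2.cvtColor(d['pixels'],cv2.COLOR_RGB2HSV)
m=cv2.inRange(hsv,(0,0,185),(180,80,255))
X=np.array([.860,.509]);Y=np.array([-.509,.860]);L=np.array([.6353,.0992])
vs,us=np.nonzero(m)
P=np.array([ray(d,u,v,.042)[:2] for u,v in zip(us,vs)])-L; x=P@X;y=P@Y
k=(abs(y)<.16)&(abs(x)<.14)
for a in np.arange(-.12,.13,.02):
    s=k&(abs(y-a)<.006)&(x<-.02); print(a.round(2),s.sum(),x[s].min().round(4) if s.any() else None)
s=k&(abs(x+.06)<.02);print('y',y[s].min(),y[s].max(),'mid',(y[s].min()+y[s].max())/2)
# ledge outer edge at z=.022 left and right of box
P=np.array([ray(d,u,v,.022)[:2] for u,v in zip(us,vs)])-L; x=P@X;y=P@Y
for a in(-.15,-.13,.13,.15):
    s=(abs(y-a)<.008)&(abs(x)<.03);print('ledge',a,x[s].min().round(4),x[s].max().round(4))
# movement of others between first and last top view
a=load('t0')['pixels']
for n,(u,v) in dict(jar=(318,194),sb=(299,162),can=(171,284),oil=(151,250),vial=(227,153),mailer=(189,178)).items():
    t=a[v-12:v+12,u-14:u+14];r=cv2.matchTemplate(d['pixels'][v-22:v+22,u-24:u+24],t,cv2.TM_CCOEFF_NORMED);_,q,_,l=cv2.minMaxLoc(r);print(n,round(q,3),l[0]-10,l[1]-10)
E
```

```text
-0.12 0 None
-0.1 12 -0.0929
-0.08 103 -0.0985
-0.06 104 -0.0984
-0.04 105 -0.0987
-0.02 105 -0.0986
0.0 88 -0.0851
0.02 103 -0.1399
0.04 119 -0.1392
0.06 122 -0.14
0.08 110 -0.0996
0.1 107 -0.0995
0.12 0 None
y -0.09497644300847906 0.11072424663738403 mid 0.007873901814452487
ledge -0.15 0.0004 0.0144
ledge -0.13 0.0005 0.0144
ledge 0.13 0.0012 0.0144
ledge 0.15 0.0007 0.0144
jar 0.999 0 0
sb 0.999 0 0
can 0.998 0 0
oil 0.97 0 0
vial 0.998 0 0
mailer 0.978 0 0
```

```bash
python3 -c "
from plant import hand_in
print(hand_in())"
```

```text
the job is handed in; nothing more can be done
None
```

I tipped the large slide box over with the open fingers so it lies flat with its lid up. I then turned it parallel and pushed it along the board until it pressed on the ledge. The push force rose to about 17 N at that point. After that I backed the arm clear and handed the job in at about 7 s of the 42 s; no verdict is reported.

Last checks:
- **Flush against the ledge:** the near long side measures 98.5 mm and 99.5 mm from the ledge face at its two ends. The box is 100 mm wide, so both ends are flush within the roughly 2 mm camera error.
- **Position along the ledge:** the middle of the box is about 8 mm from the ledge's middle, against a limit of 80 mm.
- **Other things on the bench:** none of the six listed objects shows any shift in the top view (0 pixels).
- **Disagreements:** the edge readings from 0 to 60 mm along the ledge side were off. I put that down to the clasp and the arm in view, and used only the clear readings near the ends.

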